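Put the impact sockets back in their holders by size

TASK

Put the four steel sockets away by size: stand each one upright, open end up, down in the recess of its own holder, the largest socket in the largest recess and so on down to the smallest in the smallest. Leave the roll of amber tape and the box of screws where they are.

Things in the scene. Friction and masses are not known exactly. Their poses are not given: they have to be found in the camera images.
- socket_a: the largest of four bright steel impact sockets: a plain round cylinder standing upright, outside diameter 46 mm, height 50 mm, with a hex bore open at the top. Loose. Origin at the centre of its underside, z up along its axis
- socket_b: the second largest of four bright steel impact sockets: a plain round cylinder standing upright, outside diameter 38 mm, height 46 mm, with a hex bore open at the top. Loose. Origin at the centre of its underside, z up along its axis
- socket_c: the third largest of four bright steel impact sockets: a plain round cylinder standing upright, outside diameter 30 mm, height 42 mm, with a hex bore open at the top. Loose. Origin at the centre of its underside, z up along its axis
- socket_d: the smallest of four bright steel impact sockets: a plain round cylinder standing upright, outside diameter 22 mm, height 38 mm, with a hex bore open at the top. Loose. Origin at the centre of its underside, z up along its axis
- holder_a: socket holder with the largest recess, for the largest socket: flat square grey plate 74 x 74 x 10 mm, fixed on the worktop, in its middle a round recess of diameter 62 mm, 6 mm deep, with a black floor (the socket has 8 mm play all round). Origin: centre of the plate's underside; recess floor 4 mm, plate top 10 mm above it; x and y along the edges
- holder_b: socket holder with the second largest recess, for the second largest socket: flat square grey plate 66 x 66 x 10 mm, fixed on the worktop, in its middle a round recess of diameter 54 mm, 6 mm deep, with a black floor (the socket has 8 mm play all round). Origin: centre of the plate's underside; recess floor 4 mm, plate top 10 mm above it; x and y along the edges
- holder_c: socket holder with the third largest recess, for the third largest socket: flat square grey plate 58 x 58 x 10 mm, fixed on the worktop, in its middle a round recess of diameter 46 mm, 6 mm deep, with a black floor (the socket has 8 mm play all round). Origin: centre of the plate's underside; recess floor 4 mm, plate top 10 mm above it; x and y along the edges
- holder_d: socket holder with the smallest recess, for the smallest socket: flat square grey plate 50 x 50 x 10 mm, fixed on the worktop, in its middle a round recess of diameter 38 mm, 6 mm deep, with a black floor (the socket has 8 mm play all round). Origin: centre of the plate's underside; recess floor 4 mm, plate top 10 mm above it; x and y along the edges
- amber_tape: roll of amber tape lying flat, about 47 x 51 mm and 20 mm high, a loose bystander to be left alone. Origin at the centre of its underside
- screw_box: small card box of screws, 44 (its x) x 60 (its y) x 38 mm high, a loose bystander to be left alone. Origin at the centre of its underside. (Fixed round the work: a clear plastic tub, 128 mm high, from y = -0.16 to the right and x = 0.47 backwards; a clear organiser, 65 mm high, at y = 0.06 to 0.26, x = 0.58 to 0.71; a bin, 150 mm high, left of y = 0.25. None is to be used.)
Mind the look-alikes: they are no part of the job. Leave any green or pink look-alike of the socket_b alone.

How it is judged:
At the end, for the whole second after the job is handed in: Each socket stands released and at rest in the recess of the holder of its own size: underside less than 6.5 mm above the worktop (not on the rim), axis within 11 mm of the holder's centre, upright within 0.08 rad, open end up (horizontal distance between socket_a and holder_a below 0.011 m and z of socket_a in the frame of holder_a below 0.0065 m and angle between each of socket_a, socket_b, socket_c, socket_d's own z axis and vertical below 0.08 rad and linear speed of each of socket_a, socket_b, socket_c, socket_d below 0.02 m/s and angular speed of each of socket_a, socket_b, socket_c, socket_d below 0.2 rad/s and horizontal distance between socket_b and holder_b below 0.011 m and z of socket_b in the frame of holder_b below 0.0065 m and horizontal distance between socket_c and holder_c below 0.011 m and z of socket_c in the frame of holder_c below 0.0065 m and horizontal distance between socket_d and holder_d below 0.011 m and z of socket_d in the frame of holder_d below 0.0065 m); the robot touches nothing.
It fails at once if the roll of amber tape is pushed more than 20 mm from its place or tipped over (distance of amber_tape from where it was at the start of the episode above 0.02 m or angle between amber_tape's own z axis and vertical above 0.4 rad).
It fails at once if the box of screws is pushed more than 20 mm from its place or tipped over (distance of screw_box from where it was at the start of the episode above 0.02 m or angle between screw_box's own z axis and vertical above 0.4 rad).
It also fails if it takes over 96 s, if anything falls off the work surface, if the arm or the gripper's body presses on something with over 40 N, if the wrist force passes 120 N, or if a joint passes its speed limit or range.

ROBOT

A 6-joint arm with a two-finger parallel gripper is mounted at the origin on a cart in front of the work surface, level with it; the furniture and walls round the work are solid. World frame = base frame: x ahead of the robot, y to its left, z up, the work surface at z = 0. Lengths are in m, angles in rad, forces in N, time in s.
With the tool pointing down it reaches from about 0.35 to 0.8 m from the base axis. Payload 7.3 kg.
Tool frame: the origin (TCP) lies between the finger pads; the fingertips stand manip.nose_length ahead of it and the grasp point (between the pads) lies 8 mm behind it (manip.nose_length is the distance from the TCP to the fingertips, in m); z points along the fingers, y is the line along which they close (so a half turn about z gives the same grasp; the last joint's range is limited). The gripper opens to 85 mm and grips with 20 to 120 N. Pads are 22 mm wide; open, the fingers measure 114 mm over their backs; the gripper's body (76 mm by 85 mm) begins 54 mm behind the grasp point. The pads swing forward as they close: fully open they stand 13 mm farther back than shut.
Start: joints at [-1.441, 0.342, 1.524, -0, 1.275, -0.146], TCP at [0.143, -0.505, 0.242] pointing down, gripper open.
Joint ranges: [-2.53, 2.53], [-0.77, 2.02], [0.04, 2.7], [-1, 4.14], [0.28, 2.66], [-3.11, 3.11]. Speed limits (rad/s): [2.57, 2.57, 3.14, 3.14, 3.14, 3.14].

INTERFACE

Orientations are given as [roll, pitch, yaw] about the fixed x, y, z axes, in that order (R = Rz(yaw) Ry(pitch) Rx(roll)).
In Python, from workcell import telemetry, optics, manip gives the robot as it stands.
- The arm moves only by the tool move_arm, never from a script. Its argument "rows" is a list that holds one entry, the list of rows, each a list of 7 numbers: the shift along the tool's x, y, z scaled (see below), then the turn, a rotation vector about the tool's x, y, z scaled (see below), then the opening, from 0 (shut) to 1 (fully open). In form: [[[x, y, z, rx, ry, rz, fingers], ...]]. A call has 1 to 12 rows; each row is the pose to reach, as a shift and turn from the pose commanded when the call began, along the tool's axes at that moment, turning the shorter way round; what a row does not reach only later rows make up. The controller multiplies each number of a shift by 0.1 m and each number of a turn by 2 pi rad. A row lasts 1/8 s, in which the tool goes at most 62.5 mm and 10.7 degrees, less where a joint would pass 70% of its speed; a pose out of reach is approached as far as the arm can. A call with a number of a shift or a turn outside -1 to 1 is refused whole. A call with a gripper value outside its range is refused whole. The fingers move at their own pace and stop on an object; "force" is the grip in N (left out, the last holds). Time passes only in rows, so rows that repeat a pose let the fingers close. It gives the time, the measured TCP pose, the force, the opening and the grip force at its end, in the units of the state.
- telemetry.state(): the state, without advancing time (a new reading comes with each control period).
- optics.get_image(name): name is "scene" or "top" or "wrist"; returns a dict with "pixels" (384x512x3 uint8, red, green, blue), "z_map" (384x512 float32, m along the optical axis (not along the pixel's ray), 0 where there is no reading), "fx", "fy", "cx", "cy" (pixels), "rvec" (rotation vector, rad) and "tvec" (3), from world to camera coordinates, as OpenCV has them; the wrist camera has in their place "hand_eye" (4x4, takes a point from camera to tool coordinates, whose origin is the TCP and whose axes are the flange's). Camera axes: x right, y down, z forward; pixel columns grow to the right and rows downward; lengths in m; the calibration is good to about 2 mm. A picture is of the moment at which its call begins: read the wrist's pose just before it.
- manip.sign_off(): hands the job in; it is judged then, once.
The state is a dict: "clock": time; "qpos": joint angles; "qvel": joint speeds; "joint_torque": joint torques, N m; "position": TCP position; "eef_rot": TCP orientation; "contact_force": force on the tool from outside, world axes, zero at the start; "ft_torque": the same for the moment, N m; "opening": finger opening in m; "grasp_force": force on a finger pad.
Only numpy, scipy, OpenCV 4.12 (cv2) and the standard library are available. Lean on these libraries where they do the work, as an engineer would, in place of code of your own. Each camera call takes 0.05 s, during which the arm holds its last target. There are 200 camera calls.

## Working session

There is one attempt and no reset: what is moved stays moved. The work goes in short steps, Python scripts to look and compute and a tool call to move; the robot and the scene stay as the last step left them, time stands still between calls to the robot, and variables do not carry over. Pictures are saved under pics/ and viewed, at most 14 in all, crops included, and the job is handed in when it is done.

Besides the shell and the picture viewer there is one more tool, called after "Emit:" as name(argument=value, ...), one argument or row to a line, values as JSON. move_arm: Moves the arm, as the interface text tells. Its arguments: {"type":"object","properties":{"rows":{"type":"array"},"force":{"type":"number"}},"required":["rows"]}

```bash
ls; mkdir -p pics; python3 - <<'E'
from workcell import telemetry, optics, manip
import cv2,pickle,numpy as np
print(telemetry.state()); print(manip.nose_length)
for n in("scene","top"):
    i=optics.get_image(n); pickle.dump(i,open(f'pics/{n}.pkl','wb')); cv2.imwrite(f'pics/{n}0.png',i['pixels'][...,::-1])
    print(n,i['tvec'],i['rvec'],i['fx'],i['cx'],i['cy'])
E
```

```text
pics
{'clock': 0.0, 'qpos': array([-1.44103327e+00,  3.42748589e-01,  1.52503971e+00,  3.35851883e-06,
        1.27538524e+00, -1.46029735e-01]), 'qvel': array([ 0.00126536,  0.00197579, -0.00079215, -0.00046258, -0.0014827 ,
        0.00200332]), 'joint_torque': array([-3.53750394e-06, -4.33673859e+01, -2.46011066e+01, -1.79483177e-04,
        7.87574798e-03,  2.07617961e-05]), 'position': array([ 0.14291909, -0.5047677 ,  0.2416046 ]), 'eef_rot': array([-3.14002905e+00, -2.33214977e-04,  2.75791633e-01]), 'contact_force': array([-0.23128847,  0.27315295,  0.58544729]), 'ft_torque': array([-0.0534539 ,  0.04606156,  0.02535948]), 'grasp_force': 0.0, 'opening': 0.08531838797268398}
0.011
scene [-0.36657292  0.19976575  0.68303358] [ 1.8000397  -1.00339242  0.66604436] 443.55267428773055 257.15885393078264 196.16517850428778
top [-0.09311564  0.58984223  0.94995854] [ 2.14109984 -2.11738943  0.17871035] 372.38844440070807 254.24298570101712 189.02899740849668
```

View pics/scene0.png

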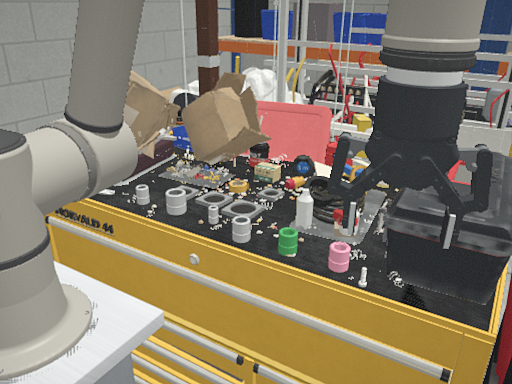

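View pics/top0.png

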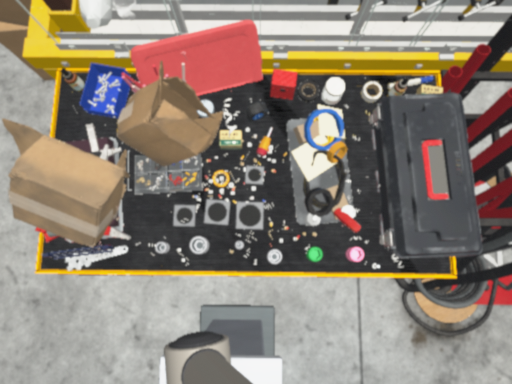

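The top view shows bare steel sockets at about (162,247), (199,245), (239,244) and (275,256), and holders at (184,215), (217,212), (250,215) and (254,175). The tape is at (222,178) and the box at (231,138). The green and pink look-alikes are at (315,254) and (356,254).

```bash
cat > h.py <<'E'
import numpy as np, cv2, pickle
def cloud(i, R=None, t=None):
    """world XYZ per pixel; R,t: camera->world (default from rvec/tvec)"""
    if R is None:
        R=cv2.Rodrigues(np.array(i['rvec'],float))[0].T; t=-R@np.array(i['tvec'])
    z=i['z_map']; v,u=np.mgrid[:z.shape[0],:z.shape[1]]
    P=np.stack([(u-i['cx'])/i['fx']*z,(v-i['cy'])/i['fy']*z,z],-1)
    return P@R.T+t
E
python3 - <<'E'
from h import *
for n in('top','scene'):
    i=pickle.load(open(f'pics/{n}.pkl','rb')); P=cloud(i)
    ok=(i['z_map']>0)&(P[...,0]>.3)&(P[...,0]<.75)&(P[...,1]>-.2)&(P[...,1]<.3)
    print(n,'table z',np.median(P[...,2][ok]))
    m=ok&(P[...,2]>.015)&(P[...,2]<.14)
    c,l,s,_=cv2.connectedComponentsWithStats(m.astype(np.uint8),connectivity=4)
    for k in range(1,c):
        if s[k,4]>12:
            q=P[l==k]; top=q[q[:,2]>q[:,2].max()-.008]
            b0,b1=top.min(0),top.max(0)
            print(s[k],'ctr',((b0+b1)/2)[:2].round(4),'ext',(b1-b0)[:2].round(3),'z',q[:,2].max().round(3))
    if n=='top':
        m=ok&(P[...,2]>.006)&(P[...,2]<.014)
        m=cv2.morphologyEx(m.astype(np.uint8),cv2.MORPH_OPEN,np.ones((2,2)))
        c,l,s,_=cv2.connectedComponentsWithStats(m,connectivity=8)
        for k in range(1,c):
            if s[k,4]>30:
                q=P[l==k][:,:2].astype(np.float32); print('plate',s[k],cv2.minAreaRect(q))
        cam=i
R=cv2.Rodrigues(np.array(cam['rvec']))[0]; K=np.array([[cam['fx'],0,cam['cx']],[0,cam['fy'],cam['cy']],[0,0,1]])
# ortho at z=.01: x .3-.7 up, y .3..-.2 left->right, 1.5px/mm
X,Y=np.meshgrid(np.arange(.68,.30,-1/1500),np.arange(.27,-.25,-1/1500),indexing='ij')
g=np.stack([X,Y,np.full_like(X,.01)],-1).reshape(-1,3)
uv=cv2.projectPoints(g,cam['rvec'],cam['tvec'],K,None)[0].reshape(*X.shape,2).astype(np.float32)
cv2.imwrite('pics/ortho.png',cv2.remap(cam['pixels'],uv[...,0],uv[...,1],cv2.INTER_CUBIC)[...,::-1])
print(X.shape)
E
```

```text
top table z 0.0024349089709494454
[ 128  123   92   46 1171] ctr [0.7029 0.1185] ext [0.059 0.219] z 0.14
[220 132  22  17 316] ctr [ 0.7432 -0.0179] ext [0.013 0.006] z 0.054
[257 136  14  21 179] ctr [ 0.7194 -0.1111] ext [0.05  0.031] z 0.033
[108 148  14   9  70] ctr [0.6735 0.2665] ext [0.003 0.001] z 0.134
[291 149   8  16  62] ctr [ 0.6704 -0.1905] ext [0.035 0.018] z 0.103
[128 151   2  22  23] ctr [0.6607 0.2541] ext [0.058 0.004] z 0.065
[138 161   6  10  34] ctr [0.6598 0.2344] ext [0.027 0.014] z 0.023
[181 166  12   5  18] ctr [0.6518 0.103 ] ext [0.012 0.031] z 0.03
[213 170  17  18 134] ctr [0.6257 0.0068] ext [0.049 0.045] z 0.024
[165 172   4  10  14] ctr [0.6189 0.1492] ext [0.01  0.006] z 0.065
[192 173   7  10  25] ctr [0.6167 0.0637] ext [0.022 0.001] z 0.066
[154 176  10  13  36] ctr [0.6184 0.1763] ext [0.023 0.018] z 0.028
[177 177   4   7  15] ctr [0.6196 0.1252] ext [0.019 0.01 ] z 0.023
[128 178   4  13  16] ctr [0.5996 0.224 ] ext [0. 0.] z 0.139
[185 178  11   9  25] ctr [0.6155 0.091 ] ext [0.02  0.025] z 0.026
[168 181  16  11  32] ctr [0.5918 0.1091] e
[... 2033 characters left out ...]
.023
[218 167   6   6  17] ctr [0.6765 0.1011] ext [0.022 0.006] z 0.027
[210 169   7   8  22] ctr [0.646  0.1099] ext [0.028 0.026] z 0.026
[203 176  10   4  22] ctr [0.6075 0.0982] ext [0.014 0.025] z 0.024
[214 176   7   4  16] ctr [0.6273 0.0816] ext [0.022 0.01 ] z 0.022
[285 177  20  10 125] ctr [ 0.7162 -0.1129] ext [0.052 0.032] z 0.029
[229 180  20   8  86] ctr [0.622  0.0075] ext [0.048 0.047] z 0.019
[136 185  13  15 161] ctr [0.4283 0.1595] ext [0.03  0.027] z 0.042
[166 189  21  21 371] ctr [0.4367 0.058 ] ext [0.046 0.044] z 0.05
[209 206  10  13 109] ctr [ 0.4378 -0.0478] ext [0.021 0.02 ] z 0.039
[233 216  18  22 341] ctr [ 0.409  -0.1416] ext [0.036 0.036] z 0.046
(571, 780)
```

View pics/ortho.png

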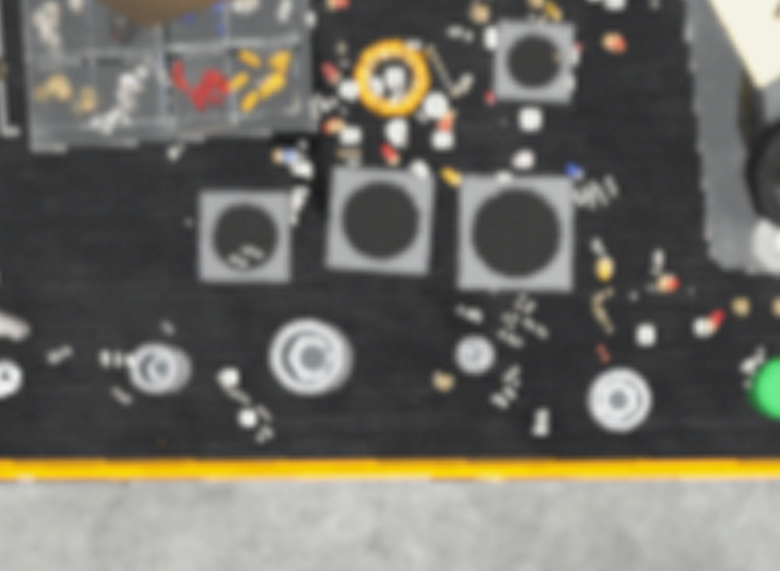

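The ortho view shows four grey holders: c at (245,236), b at (380,220), a at (516,233) and d at (534,61). The sockets are c (158,368), a (311,357), d (474,353) and b (620,399). I'm starting towards socket b and squaring the yaw on the way.

Emit:
move_arm(
  rows=[
    [[0.5, -0.39, 0, 0, 0, 0.022, 1], [1, -0.78, 0, 0, 0, 0.0439, 1], [1, -0.78, 0, 0, 0, 0.0439, 1], [1, -0.78, 0, 0, 0, 0.0439, 1]],
  ],
  force=40,
)

```text
clock: 0.6
position: [0.218, -0.4031, 0.2424]
eef_rot: [3.141, 0.0, 0.002]
contact_force: [-0.1, 0.1, 0.4]
opening: 0.0856
grasp_force: 0.0
```

Emit:
move_arm(
  rows=[
    [[0.5, -0.5, 0, 0, 0, 0, 1], [1, -1, 0, 0, 0, 0, 1], [1, -1, 0, 0, 0, 0, 1]],
  ],
)

```text
clock: 0.98
position: [0.3192, -0.3021, 0.2422]
eef_rot: [-3.141, -0.0, 0.002]
contact_force: [-0.8, -0.3, 0.5]
opening: 0.0855
grasp_force: 0.0
```

Emit:
move_arm(
  rows=[
    [[0.5, -0.5, 0, 0, 0, 0, 1], [1, -1, 0, 0, 0, 0, 1], [1, -1, 0, 0, 0, 0, 1], [1, -1, 0, 0, 0, 0, 1]],
  ],
)

```text
clock: 1.48
position: [0.4181, -0.2036, 0.2419]
eef_rot: [3.141, 0.001, 0.001]
contact_force: [-0.4, 0.4, -0.5]
opening: 0.0852
grasp_force: 0.0
```

Emit:
move_arm(
  rows=[
    [[-0.08, -0.62, 0, 0, 0, 0, 1], [-0.08, -0.62, 0, 0, 0, 0, 1], [-0.08, -0.62, 0, 0, 0, 0, 1]],
  ],
)

```text
clock: 1.85
position: [0.4096, -0.1426, 0.2425]
eef_rot: [3.14, -0.0, -0.001]
contact_force: [0.6, -0.9, 0.4]
opening: 0.0855
grasp_force: 0.0
```

```bash
cat >> h.py <<'E'
def wrist(name):
    from workcell import telemetry, optics
    from scipy.spatial.transform import Rotation as Ro
    s=telemetry.state(); i=optics.get_image('wrist')
    H=np.array(i['hand_eye']); Rt=Ro.from_euler('xyz',s['eef_rot']).as_matrix()
    R=Rt@H[:3,:3]; t=Rt@H[:3,3]+s['position']
    i['R']=R;i['t']=t; pickle.dump(i,open(f'pics/{name}.pkl','wb'))
    cv2.imwrite(f'pics/{name}.png',i['pixels'][...,::-1])
    return s,i,cloud(i,R,t)
def blobs(P,i,lo=.015,hi=.08):
    m=(i['z_map']>0)&(P[...,2]>lo)&(P[...,2]<hi)&(P[...,0]>.3)
    c,l,s,_=cv2.connectedComponentsWithStats(m.astype(np.uint8),connectivity=4)
    for k in range(1,c):
        if s[k,4]>60:
            q=P[l==k]; top=q[q[:,2]>np.percentile(q[:,2],99)-.005]
            (x,y),r=cv2.minEnclosingCircle(top[:,:2].astype(np.float32))
            print(s[k],'circ',round(x,4),round(y,4),'d',round(2*r,4),'z',np.percentile(q[:,2],99).round(4))
E
python3 - <<'E'
from h import *
s,i,P=wrist('w1'); print(s['position'],np.array(i['hand_eye']).round(4).tolist()); blobs(P,i)
print(np.median(P[...,2]))
E
```

```text
[ 0.40963531 -0.14256378  0.24252492] [[0.0001, -0.9656, -0.2602, 0.066], [1.0, 0.0003, -0.0006, 0.0004], [0.0006, -0.2602, 0.9656, -0.1317], [0.0, 0.0, 0.0, 1.0]]
[373   0  44  38 984] circ 0.5456 -0.2548 d 0.0367 z 0.0799
[400   0  22   6  71] circ 0.5523 -0.2689 d 0.0134 z 0.0799
[ 412    2   95  102 4917] circ 0.513 -0.3222 d 0.0878 z 0.0783
[334  47  30  36 473] circ 0.5068 -0.227 d 0.0281 z 0.0798
[440  77  14   7  65] circ 0.494 -0.3155 d 0.0041 z 0.07
[  25  116   65   48 2403] circ 0.4396 0.0618 d 0.0469 z 0.0514
[150 126  26  22 454] circ 0.4414 -0.0449 d 0.022 z 0.0394
[ 431  137   53   40 1608] circ 0.4209 -0.3534 d 0.0387 z 0.0471
[ 333  138   43   40 1314] circ 0.4195 -0.2447 d 0.0384 z 0.0474
[ 235  145   36   41 1136] circ 0.4122 -0.139 d 0.0379 z 0.0475
[493 178  19  12 131] circ 0.3898 -0.4109 d 0.0075 z 0.0368
0.0005817371556780804
```

View pics/w1.png

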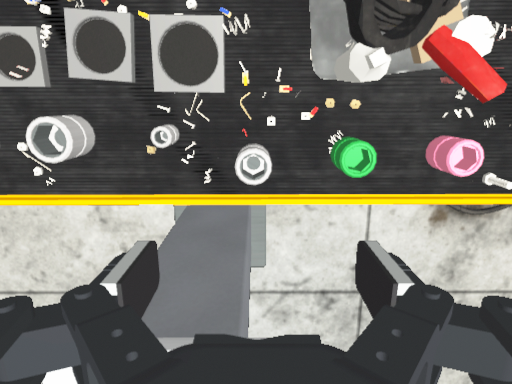

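The wrist view shows socket b at (253,163), d at (165,135) and a at (60,137), with holders a and b at (188,52) and (100,45). The grippers are clear, so I'm descending on b and measuring the holders from this picture.

Emit:
move_arm(
  rows=[
    [[0.02, -0.025, 0.5, 0, 0, 0, 1], [0.02, -0.025, 1, 0, 0, 0, 1]],
  ],
)

```text
clock: 2.15
position: [0.4124, -0.1403, 0.1415]
eef_rot: [3.14, -0.002, -0.002]
contact_force: [0.8, -0.5, -0.1]
opening: 0.0852
grasp_force: 0.0
```

Emit:
move_arm(
  rows=[
    [[0, 0, 0.5, 0, 0, 0, 1], [0, 0, 0.8, 0, 0, 0, 1], [0, 0, 0.8, 0, 0, 0, 1], [0, 0, 0.8, 0, 0, 0, 1]],
  ],
)

```text
clock: 2.65
position: [0.4126, -0.1396, 0.0632]
eef_rot: [3.141, -0.001, -0.001]
contact_force: [0.5, 0.0, 0.1]
opening: 0.0853
grasp_force: 0.0
```

```bash
cat >> h.py <<'E'
def plates(P,i):
    """centres of black recess floors: dark pixels enclosed by plate-height grey"""
    g=i['pixels'].astype(int); grey=(g.min(-1)>90)&(g.max(-1)-g.min(-1)<25)&(P[...,2]>.005)&(P[...,2]<.016)&(i['z_map']>0)
    m=cv2.morphologyEx(grey.astype(np.uint8),cv2.MORPH_OPEN,np.ones((3,3)))
    cs,hr=cv2.findContours(m,cv2.RETR_CCOMP,cv2.CHAIN_APPROX_NONE)
    for k,c in enumerate(cs):
        if cv2.contourArea(c)<400: continue
        uv=c[:,0]; ray=np.stack([(uv[:,0]-i['cx'])/i['fx'],(uv[:,1]-i['cy'])/i['fy'],np.ones(len(uv))],-1)@i['R'].T
        q=(i['t']+ray*((.010-i['t'][2])/ray[:,2])[:,None])[:,:2].astype(np.float32)
        if hr[0][k][3]>=0:
            print('hole',cv2.boundingRect(c),'circ',cv2.minEnclosingCircle(q))
        else: print('outer',cv2.boundingRect(c),cv2.minAreaRect(q))
E
python3 - <<'E'
from h import *
i=pickle.load(open('pics/w1.pkl','rb')); plates(cloud(i,i['R'],i['t']),i)
E
```

```text
outer (0, 27, 48, 60) ((0.5213266015052795, 0.10275579243898392), (0.05011575296521187, 0.05750219151377678), 89.24158477783203)
outer (150, 15, 74, 78) ((0.5234693884849548, -0.07123138755559921), (0.07424420863389969, 0.07434039562940598), 88.45172882080078)
hole (158, 22, 61, 66) circ ((0.5232929587364197, -0.07175686955451965), 0.0317399799823761)
outer (64, 8, 70, 75) ((0.5318567752838135, 0.018516026437282562), (0.0681096613407135, 0.06626611202955246), 85.71273803710938)
hole (73, 18, 53, 57) circ ((0.5313659906387329, 0.01776718907058239), 0.02745889313519001)
```

Emit:
move_arm(
  rows=[
    [[0, 0, 0.33, 0, 0, 0, 1], [0, 0, 0.33, 0, 0, 0, 1], [0, 0, 0.33, 0, 0, 0, 0], [0, 0, 0.33, 0, 0, 0, 0], [0, 0, 0.33, 0, 0, 0, 0], [0, 0, 0.33, 0, 0, 0, 0], [0, 0, 0.33, 0, 0, 0, 0], [0, 0, 0.33, 0, 0, 0, 0], [0, 0, 0.33, 0, 0, 0, 0], [0, 0, 0.33, 0, 0, 0, 0]],
  ],
  force=40,
)

```text
clock: 3.9
position: [0.4126, -0.1388, 0.0304]
eef_rot: [3.14, -0.002, 0.0]
contact_force: [-2.0, -0.3, 7.2]
opening: 0.0372
grasp_force: 39.2
```

Emit:
move_arm(
  rows=[
    [[0, 0, -0.4, 0, 0, 0, 0], [0, 0, -0.9, 0, 0, 0, 0], [0, -0.5, -0.9, 0, 0, 0, 0], [0, -1, -0.9, 0, 0, 0, 0], [0.4, -1, -0.9, 0, 0, 0, 0], [0.7, -1, -0.9, 0, 0, 0, 0], [0.7, -1, -0.9, 0, 0, 0, 0], [0.7, -1, -0.9, 0, 0, 0, 0]],
  ],
)

```text
clock: 4.9
position: [0.4808, -0.0382, 0.1189]
eef_rot: [-3.141, 0.002, 0.0]
contact_force: [-0.7, -0.9, -3.5]
opening: 0.0368
grasp_force: 41.7
```

Emit:
move_arm(
  rows=[
    [[0.5, -0.56, 0, 0, 0, 0, 0], [0.5, -0.56, 0, 0, 0, 0, 0], [0.5, -0.56, 0.5, 0, 0, 0, 0], [0.5, -0.56, 0.6, 0, 0, 0, 0], [0.5, -0.56, 0.6, 0, 0, 0, 0], [0.5, -0.56, 0.6, 0, 0, 0, 0]],
  ],
)

```text
clock: 5.65
position: [0.5327, 0.0171, 0.0608]
eef_rot: [3.141, -0.002, -0.001]
contact_force: [-0.1, -0.0, -2.2]
opening: 0.0368
grasp_force: 41.7
```

```bash
python3 - <<'E'
from h import *
s,i,P=wrist('w2'); print(s['position']); plates(P,i)
E
```

```text
[0.53271529 0.01714155 0.06077139]
outer (46, 188, 110, 93) ((0.522003710269928, 0.10802417993545532), (0.06190872564911842, 0.058932866901159286), 89.97799682617188)
hole (66, 199, 76, 71) circ ((0.5222911238670349, 0.10702772438526154), 0.023847253993153572)
outer (341, 170, 138, 120) ((0.5241581201553345, -0.07151144742965698), (0.07429610192775726, 0.07509917765855789), 89.05806732177734)
outer (197, 160, 119, 74) ((0.543677806854248, 0.018255040049552917), (0.06603821367025375, 0.0447840690612793), 85.74406433105469)
outer (398, 0, 111, 77) ((0.6312047243118286, -0.08284902572631836), (0.05029045417904854, 0.03641022741794586), 86.8969497680664)
```

View pics/w2.png

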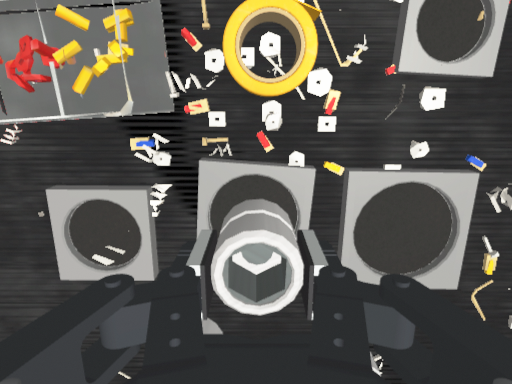

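Socket b is held upright over its holder at about (255,270), and the holder is roughly centred under it. I'm lowering and releasing it.

Emit:
move_arm(
  rows=[
    [[0, 0, 0.15, 0, 0, 0, 0], [0, 0, 0.24, 0, 0, 0, 0], [0, 0, 0.25, 0, 0, 0, 0], [0, 0, 0.25, 0, 0, 0, 0], [0, 0, 0.25, 0, 0, 0, 0.6], [0, 0, 0.25, 0, 0, 0, 0.8], [0, 0, 0.25, 0, 0, 0, 1], [0, 0, 0.25, 0, 0, 0, 1], [0, 0, -0.1, 0, 0, 0, 1], [0, 0, -0.5, 0, 0, 0, 1], [0, 0, -0.7, 0, 0, 0, 1], [0, 0, -0.7, 0, 0, 0, 1]],
  ],
)

```text
clock: 7.2
position: [0.5329, 0.0175, 0.1307]
eef_rot: [3.141, -0.004, 0.0]
contact_force: [-0.3, 0.4, -0.9]
opening: 0.0856
grasp_force: 0.0
```

Emit:
move_arm(
  rows=[
    [[-0.5, 0.35, 0, 0, 0, 0, 1], [-0.9, 0.64, 0, 0, 0, 0, 1], [-0.9, 0.64, 0, 0, 0, 0, 1], [-0.9, 0.64, 0, 0, 0, 0, 1]],
  ],
)

```text
clock: 7.7
position: [0.4424, -0.0464, 0.1288]
eef_rot: [-3.141, -0.0, -0.001]
contact_force: [-0.3, -0.0, 0.6]
opening: 0.0853
grasp_force: 0.0
```

```bash
python3 - <<'E'
from h import *
s,i,P=wrist('w3'); print(s['position']); plates(P,i); blobs(P,i)
E
```

```text
[ 0.44235128 -0.04643044  0.12884096]
outer (0, 41, 90, 84) ((0.521543025970459, 0.10757924616336823), (0.06299011409282684, 0.05734218284487724), 89.96253204345703)
hole (12, 50, 63, 70) circ ((0.5203019976615906, 0.10760083794593811), 0.024145768955349922)
outer (240, 24, 107, 110) ((0.5236814022064209, -0.07154110819101334), (0.07403316348791122, 0.07408647984266281), 89.0892333984375)
hole (248, 35, 89, 90) circ ((0.5245419144630432, -0.07138406485319138), 0.032715845853090286)
outer (117, 14, 97, 105) ((0.5320823788642883, 0.01892738603055477), (0.06680092215538025, 0.06608109176158905), 85.73360443115234)
[381  24  13  19  65] circ 0.5521 -0.1337 d 0.0118 z 0.0302
[368  28  15  23  91] circ 0.549 -0.1266 d 0.0147 z 0.0285
[ 120   30   73   67 3758] circ 0.5318 0.0175 d 0.0388 z 0.0514
[358  32  13  22  92] circ 0.5468 -0.118 d 0.0124 z 0.0263
[349  38  11  16  63] circ 0.5453 -0.1115 d 0.0113 z 0.0239
[505  88   7  31 145] circ 0.5072 -0.2234 d 0.0192 z 0.0277
[  63  165   84   74 4546] circ 0.4403 0.062 d 0.0472 z 0.0512
[240 178  30  36 854] circ 0.4419 -0.0448 d 0.0222 z 0.0391
[  0 191  10  29 184] circ 0.4312 0.1515 d 0.0184 z 0.0239
[ 484  196   28   53 1045] circ 0.4173 -0.2307 d 0.0236 z 0.0434
[305 241  10  17  83] circ 0.3975 -0.0884 d 0.0144 z 0.0252
```

View pics/w3.png

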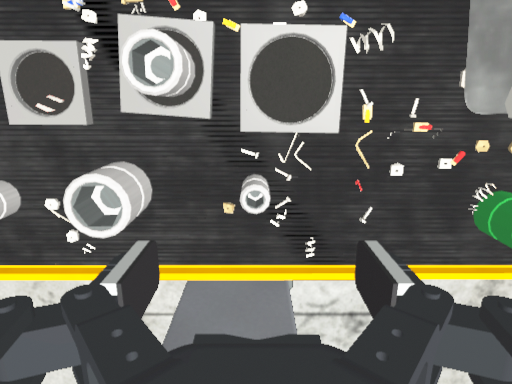

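Socket b sits in its recess with its top at (157,62). Its measured position is (0.532, 0.0175) and its top is at about 50 mm. Socket d, at (255,195), is next.

Emit:
move_arm(
  rows=[
    [[-0.01, -0.01, 0.5, 0, 0, 0, 1], [-0.01, -0.01, 0.85, 0, 0, 0, 1], [-0.01, -0.01, 1, 0, 0, 0, 1], [-0.01, -0.01, 1, 0, 0, 0, 1], [-0.01, -0.01, 1, 0, 0, 0, 0], [-0.01, -0.01, 1, 0, 0, 0, 0], [-0.01, -0.01, 1, 0, 0, 0, 0], [-0.01, -0.01, 1, 0, 0, 0, 0], [-0.01, -0.01, 1, 0, 0, 0, 0], [-0.01, -0.01, 1, 0, 0, 0, 0], [-0.01, -0.01, 1, 0, 0, 0, 0], [-0.01, -0.01, 1, 0, 0, 0, 0]],
  ],
)

```text
clock: 9.25
position: [0.4413, -0.0455, 0.0299]
eef_rot: [3.141, -0.001, -0.0]
contact_force: [-1.4, 0.4, 5.9]
opening: 0.0206
grasp_force: 39.1
```

Emit:
move_arm(
  rows=[
    [[0, 0, -0.4, 0, 0, 0, 0], [0, 0, -0.95, 0, 0, 0, 0], [0.5, 0, -0.95, 0, 0, 0, 0], [1, 0.2, -0.95, 0, 0, 0, 0], [1, 0.2, -0.95, 0, 0, 0, 0], [1, 0.2, -0.95, 0, 0, 0, 0]],
  ],
)

```text
clock: 10.0
position: [0.5399, -0.0652, 0.1235]
eef_rot: [-3.141, 0.002, -0.0]
contact_force: [0.4, 0.5, -1.4]
opening: 0.0202
grasp_force: 39.5
```

```bash
python3 - <<'E'
from h import *
s,i,P=wrist('w4'); print(s['position']); plates(P,i)
E
```

```text
[ 0.53990244 -0.06518897  0.12350658]
outer (0, 176, 80, 72) ((0.5217142701148987, 0.10690686106681824), (0.06358777731657028, 0.05962936952710152), 88.99919128417969)
hole (6, 184, 60, 56) circ ((0.5220098495483398, 0.10848639160394669), 0.023300711065530777)
outer (217, 163, 98, 78) ((0.5303717851638794, -0.07163408398628235), (0.07404057681560516, 0.06226227805018425), 89.05545806884766)
outer (104, 155, 89, 87) ((0.5323978662490845, 0.018783975392580032), (0.06694667041301727, 0.06705300509929657), 85.86078643798828)
outer (246, 13, 76, 81) ((0.63804030418396, -0.08325453102588654), (0.05004139989614487, 0.05017324164509773), 86.93606567382812)
hole (254, 25, 56, 59) circ ((0.6373267769813538, -0.08246063441038132), 0.019734559580683708)
```

View pics/w4.png

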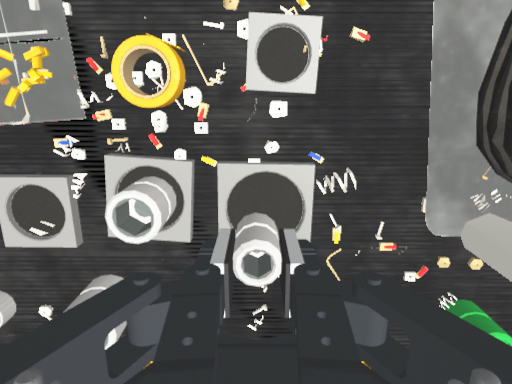

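Socket d is held at (258,262) and its holder shows at (284,53), which is (0.638, -0.083). I'm placing it with a partial opening to stay clear of the tape.

Emit:
move_arm(
  rows=[
    [[0.5, 0.09, 0, 0, 0, 0, 0], [0.98, 0.18, 0, 0, 0, 0, 0], [0.98, 0.18, 0, 0, 0, 0, 0], [0.98, 0.18, 0.4, 0, 0, 0, 0], [0.98, 0.18, 0.7, 0, 0, 0, 0], [0.98, 0.18, 0.7, 0, 0, 0, 0]],
  ],
)

```text
clock: 10.8
position: [0.6359, -0.0825, 0.052]
eef_rot: [-3.14, 0.007, 0.0]
contact_force: [-0.5, -0.3, -1.0]
opening: 0.0202
grasp_force: 39.5
```

Emit:
move_arm(
  rows=[
    [[0.01, 0, 0.12, 0, 0, 0, 0], [0.01, 0, 0.17, 0, 0, 0, 0], [0.01, 0, 0.175, 0, 0, 0, 0], [0.01, 0, 0.175, 0, 0, 0, 0], [0.01, 0, 0.175, 0, 0, 0, 0.45], [0.01, 0, 0.175, 0, 0, 0, 0.55], [0.01, 0, 0.175, 0, 0, 0, 0.55], [0.01, 0, 0.175, 0, 0, 0, 0.55], [0.01, 0, -0.1, 0, 0, 0, 0.55], [0.01, 0, -0.5, 0, 0, 0, 0.55], [0.01, 0, -0.8, 0, 0, 0, 0.55], [0.01, 0, -0.8, 0, 0, 0, 0.55]],
  ],
)

```text
clock: 12.3
position: [0.6415, -0.0837, 0.1372]
eef_rot: [3.14, -0.006, 0.0]
contact_force: [0.4, -0.7, 0.0]
opening: 0.0471
grasp_force: 0.0
```

Emit:
move_arm(
  rows=[
    [[-0.5, -0.3, 0, 0, 0, 0, 0.6], [-1, -0.7, 0, 0, 0, 0, 1], [-1, -0.7, 0, 0, 0, 0, 1]],
  ],
)

```text
clock: 12.68
position: [0.5349, -0.0108, 0.1324]
eef_rot: [-3.14, 0.007, 0.003]
contact_force: [1.2, -0.0, -0.0]
opening: 0.0845
grasp_force: 0.0
```

Emit:
move_arm(
  rows=[
    [[-0.5, -0.4, 0, 0, 0, 0, 1], [-1, -0.73, 0, 0, 0, 0, 1], [-1, -0.73, 0, 0, 0, 0, 1], [-1, -0.73, 0, 0, 0, 0, 1]],
  ],
)

```text
clock: 13.18
position: [0.4413, 0.0593, 0.1343]
eef_rot: [3.141, -0.001, 0.0]
contact_force: [0.4, -0.0, 0.9]
opening: 0.0851
grasp_force: 0.0
```

```bash
python3 - <<'E'
from h import *
s,i,P=wrist('w5'); print(s['position']); plates(P,i); blobs(P,i)
E
```

```text
[0.44129016 0.05929145 0.13428968]
outer (147, 41, 83, 83) ((0.5213903188705444, 0.10905889421701431), (0.05948007479310036, 0.057954758405685425), 89.57797241210938)
hole (158, 50, 64, 66) circ ((0.5203198790550232, 0.1083829328417778), 0.024288559332489967)
outer (377, 25, 116, 107) ((0.52367103099823, -0.07058951258659363), (0.07599324733018875, 0.07405631244182587), 89.08380889892578)
hole (387, 34, 86, 91) circ ((0.523544192314148, -0.06834046542644501), 0.03201458230614662)
outer (263, 15, 100, 103) ((0.5321002006530762, 0.01923622004687786), (0.06612654775381088, 0.06604503095149994), 85.75553131103516)
hole (274, 28, 82, 79) circ ((0.5336862802505493, 0.01664789766073227), 0.030635587871074677)
[ 289   30   66   66 3326] circ 0.5313 0.0174 d 0.0382 z 0.0514
[500  38  11  15  63] circ 0.5457 -0.1113 d 0.0114 z 0.0243
[ 220  163   66   71 3649] circ 0.4402 0.062 d 0.0461 z 0.0512
[  93  182   53   47 1800] circ 0.4329 0.1623 d 0.0307 z 0.0434
[433 234  13  20  96] circ 0.3973 -0.0886 d 0.0143 z 0.0253
```

View pics/w5.png

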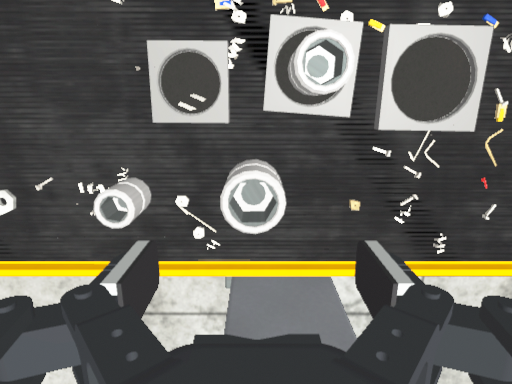

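Socket a is at (253,205), directly ahead of the gripper; c is at (120,205).

Emit:
move_arm(
  rows=[
    [[-0.01, -0.018, 0.5, 0, 0, 0, 1], [-0.01, -0.018, 0.85, 0, 0, 0, 1], [-0.01, -0.018, 1, 0, 0, 0, 1], [-0.01, -0.018, 1, 0, 0, 0, 1], [-0.01, -0.018, 1, 0, 0, 0, 0], [-0.01, -0.018, 1, 0, 0, 0, 0], [-0.01, -0.018, 1, 0, 0, 0, 0], [-0.01, -0.018, 1, 0, 0, 0, 0], [-0.01, -0.018, 1, 0, 0, 0, 0], [-0.01, -0.018, 1, 0, 0, 0, 0], [-0.01, -0.018, 1, 0, 0, 0, 0], [-0.01, -0.018, 1, 0, 0, 0, 0]],
  ],
  force=50,
)

```text
clock: 14.72
position: [0.4398, 0.0613, 0.0353]
eef_rot: [3.141, -0.002, 0.0]
contact_force: [-0.4, -0.5, 5.8]
opening: 0.0444
grasp_force: 50.6
```

Emit:
move_arm(
  rows=[
    [[0, 0, -0.4, 0, 0, 0, 0], [0, 0, -0.95, 0, 0, 0, 0], [0, 0.5, -0.95, 0, 0, 0, 0], [0, 1, -0.95, 0, 0, 0, 0], [0.4, 1, -0.95, 0, 0, 0, 0], [0.8, 1, -0.95, 0, 0, 0, 0], [0.8, 1, -0.95, 0, 0, 0, 0], [0.8, 1, -0.95, 0, 0, 0, 0]],
  ],
)

```text
clock: 15.72
position: [0.5177, -0.0383, 0.1287]
eef_rot: [-3.141, 0.002, 0.0]
contact_force: [-0.6, 0.6, -3.1]
opening: 0.0446
grasp_force: 53.5
```

Emit:
move_arm(
  rows=[
    [[0.04, 0.33, 0, 0, 0, 0, 0], [0.04, 0.33, 0.4, 0, 0, 0, 0], [0.04, 0.33, 0.65, 0, 0, 0, 0], [0.04, 0.33, 0.65, 0, 0, 0, 0], [0.04, 0.33, 0.65, 0, 0, 0, 0]],
  ],
)

```text
clock: 16.35
position: [0.5232, -0.0716, 0.0654]
eef_rot: [3.141, -0.001, 0.0]
contact_force: [-0.8, 0.2, -4.7]
opening: 0.0442
grasp_force: 53.6
```

Emit:
move_arm(
  rows=[
    [[0, 0, 0.15, 0, 0, 0, 0], [0, 0, 0.24, 0, 0, 0, 0], [0, 0, 0.25, 0, 0, 0, 0], [0, 0, 0.25, 0, 0, 0, 0], [0, 0, 0.25, 0, 0, 0, 0.7], [0, 0, 0.25, 0, 0, 0, 0.85], [0, 0, 0.25, 0, 0, 0, 0.85], [0, 0, 0.25, 0, 0, 0, 0.85], [0, 0, -0.1, 0, 0, 0, 0.85], [0, 0, -0.5, 0, 0, 0, 0.85], [0, 0, -0.7, 0, 0, 0, 0.85], [0, 0, -0.7, 0, 0, 0, 0.85]],
  ],
)

```text
clock: 17.85
position: [0.5239, -0.0719, 0.1357]
eef_rot: [3.14, -0.004, 0.0]
contact_force: [0.3, 0.1, 0.7]
opening: 0.0724
grasp_force: 0.0
```

Emit:
move_arm(
  rows=[
    [[-0.4, -0.5, 0, 0, 0, 0, 1], [-0.9, -1, 0, 0, 0, 0, 1], [-0.9, -1, 0, 0, 0, 0, 1], [-0.9, -1, 0, 0, 0, 0, 1]],
  ],
)

```text
clock: 18.35
position: [0.4329, 0.0286, 0.1338]
eef_rot: [3.141, 0.0, 0.001]
contact_force: [1.7, 0.3, 0.2]
opening: 0.0858
grasp_force: 0.0
```

Emit:
move_arm(
  rows=[
    [[0, -0.5, 0, 0, 0, 0, 1], [0, -1, 0, 0, 0, 0, 1], [0, -1, 0, 0, 0, 0, 1]],
  ],
)

```text
clock: 18.73
position: [0.4342, 0.1301, 0.1338]
eef_rot: [-3.141, -0.001, 0.003]
contact_force: [0.1, -0.7, 0.2]
opening: 0.0856
grasp_force: 0.0
```

Emit:
move_arm(
  rows=[
    [[0, -0.32, 0, 0, 0, 0, 1], [0, -0.32, 0, 0, 0, 0, 1], [0, -0.32, 0, 0, 0, 0, 1]],
  ],
)

```text
clock: 19.1
position: [0.4336, 0.1592, 0.1339]
eef_rot: [3.141, 0.0, -0.001]
contact_force: [0.0, -0.1, 0.3]
opening: 0.0851
grasp_force: 0.0
```

```bash
python3 - <<'E'
from h import *
s,i,P=wrist('w6'); print(s['position']); plates(P,i); blobs(P,i)
E
```

```text
[0.43361284 0.15918175 0.13393235]
outer (283, 28, 87, 85) ((0.5213292837142944, 0.10863614082336426), (0.060822226107120514, 0.0580676905810833), 89.24095916748047)
hole (292, 38, 63, 67) circ ((0.5213136672973633, 0.10973895341157913), 0.023804213851690292)
outer (395, 2, 111, 105) ((0.5321171283721924, 0.02015823870897293), (0.0680464655160904, 0.06627590209245682), 85.72528076171875)
[  12    0   74  130 3849] circ 0.4997 0.3003 d 0.0404 z 0.0603
[ 429   15   83   69 4503] circ 0.5316 0.0179 d 0.0392 z 0.0511
[ 231  172   42   47 1534] circ 0.433 0.1624 d 0.0303 z 0.0432
[ 16 205   6  17  61] circ 0.4144 0.3485 d 0.0131 z 0.0203
[ 24 207  10  17  77] circ 0.4125 0.3417 d 0.0131 z 0.0209
[ 57 218  20   9  76] circ 0.4297 0.2763 d 0.0118 z 0.0798
```

View pics/w6.png

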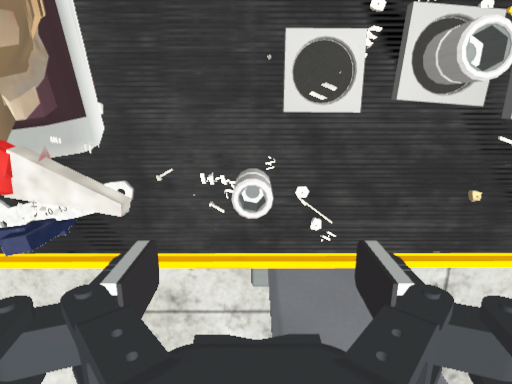

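Socket c is at (253,195) and its holder at (325,70); the fingers have clear room.

Emit:
move_arm(
  rows=[
    [[-0.01, -0.018, 0.5, 0, 0, 0, 1], [-0.01, -0.018, 0.5, 0, 0, 0, 1]],
  ],
)

```text
clock: 19.4
position: [0.4299, 0.1608, 0.0821]
eef_rot: [3.14, 0.007, -0.001]
contact_force: [0.3, 0.8, -0.3]
opening: 0.0856
grasp_force: 0.0
```

Emit:
move_arm(
  rows=[
    [[0, 0, 0.4, 0, 0, 0, 1], [0, 0, 0.54, 0, 0, 0, 1], [0, 0, 0.54, 0, 0, 0, 1], [0, 0, 0.54, 0, 0, 0, 0], [0, 0, 0.54, 0, 0, 0, 0], [0, 0, 0.54, 0, 0, 0, 0], [0, 0, 0.54, 0, 0, 0, 0], [0, 0, 0.54, 0, 0, 0, 0], [0, 0, 0.54, 0, 0, 0, 0], [0, 0, 0.54, 0, 0, 0, 0], [0, 0, 0.54, 0, 0, 0, 0]],
  ],
  force=40,
)

```text
clock: 20.78
position: [0.4323, 0.1623, 0.031]
eef_rot: [-3.141, -0.001, 0.0]
contact_force: [-1.5, -0.2, 6.7]
opening: 0.0286
grasp_force: 39.0
```

Emit:
move_arm(
  rows=[
    [[0, 0, -0.4, 0, 0, 0, 0], [0, 0, -0.9, 0, 0, 0, 0], [0.45, 0.27, -0.9, 0, 0, 0, 0], [0.9, 0.54, -0.9, 0, 0, 0, 0], [0.9, 0.54, -0.9, 0, 0, 0, 0], [0.9, 0.54, -0.5, 0, 0, 0, 0], [0.9, 0.54, -0.3, 0, 0, 0, 0], [0.9, 0.54, -0.3, 0, 0, 0, 0], [0.9, 0.54, -0.3, 0, 0, 0, 0]],
  ],
)

```text
clock: 21.9
position: [0.5221, 0.1085, 0.061]
eef_rot: [-3.142, -0.001, 0.0]
contact_force: [0.2, 0.4, -1.0]
opening: 0.0286
grasp_force: 40.1
```

Emit:
move_arm(
  rows=[
    [[0, 0, 0.15, 0, 0, 0, 0], [0, 0, 0.24, 0, 0, 0, 0], [0, 0, 0.25, 0, 0, 0, 0], [0, 0, 0.25, 0, 0, 0, 0], [0, 0, 0.25, 0, 0, 0, 0.5], [0, 0, 0.25, 0, 0, 0, 0.7], [0, 0, 0.25, 0, 0, 0, 0.7], [0, 0, 0.25, 0, 0, 0, 0.7], [0, 0, -0.1, 0, 0, 0, 0.7], [0, 0, -0.5, 0, 0, 0, 0.7], [0, 0, -1, 0, 0, 0, 0.7], [0, 0, -1, 0, 0, 0, 0.7]],
  ],
)

```text
clock: 23.4
position: [0.5243, 0.1084, 0.1642]
eef_rot: [-3.141, -0.008, 0.0]
contact_force: [-0.3, 1.3, -1.6]
opening: 0.0598
grasp_force: 0.0
```

Emit:
move_arm(
  rows=[
    [[-0.5, 0.5, -0.3, 0, 0, 0, 0.7], [-0.9, 1, -0.8, 0, 0, 0, 0.7], [-0.9, 1, -0.8, 0, 0, 0, 0.7], [-0.9, 1, -0.8, 0, 0, 0, 0.7], [-0.9, 1, -0.8, 0, 0, 0, 0.7]],
  ],
)

```text
clock: 24.02
position: [0.432, 0.0086, 0.2392]
eef_rot: [-3.141, 0.001, -0.0]
contact_force: [-0.2, -0.3, -0.3]
opening: 0.0598
grasp_force: 0.0
```

```bash
python3 - <<'E'
from h import *
s,i,P=wrist('w7'); print(s['position'],s['contact_force']); plates(P,i); blobs(P,i)
E
```

```text
[0.43198535 0.00862371 0.23919477] [-0.23154643 -0.29460382 -0.28653718]
outer (130, 49, 60, 59) ((0.5216933488845825, 0.10950878262519836), (0.05915773659944534, 0.05726677179336548), 89.983642578125)
outer (296, 38, 77, 76) ((0.5235861539840698, -0.07109687477350235), (0.07462073862552643, 0.07405770570039749), 89.0725326538086)
outer (214, 31, 67, 73) ((0.5320340394973755, 0.019347339868545532), (0.06602293252944946, 0.06603159010410309), 85.72783660888672)
hole (220, 39, 57, 58) circ ((0.5303128957748413, 0.018094027414917946), 0.029594380408525467)
[ 99   0  38   7 155] circ 0.5876 0.1323 d 0.0223 z 0.0403
[495   0  17  44 570] circ 0.577 -0.2238 d 0.0249 z 0.0386
[ 227   43   41   45 1425] circ 0.5313 0.0176 d 0.0381 z 0.0517
[ 313   47   57   54 2338] circ 0.5233 -0.0714 d 0.0463 z 0.0555
[ 135   59   40   34 1041] circ 0.5222 0.1082 d 0.0302 z 0.0474
[482  73  30  33 781] circ 0.5078 -0.224 d 0.0217 z 0.0611
[ 469  159   43   41 1398] circ 0.4195 -0.2437 d 0.0385 z 0.0471
```

View pics/w7.png

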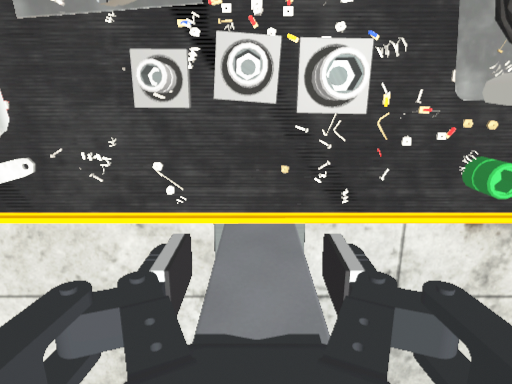

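The picture shows c (157,75), b (247,66) and a (341,75), all centred and at full depth. I still need to check d and the tape in the fixed views.

```bash
python3 - <<'E'
from h import *
from workcell import optics
for n in('top','scene'):
    i=optics.get_image(n); P=cloud(i); cv2.imwrite(f'pics/{n}9.png',i['pixels'][...,::-1])
    m=(i['z_map']>0)&(P[...,0]>.6)&(P[...,0]<.68)&(P[...,1]>-.12)&(P[...,1]<-.05)&(P[...,2]>.022)
    q=P[m]; print(n,q.min(0),q.max(0),len(q))
    if n=='top':
        t=q[q[:,2]>q[:,2].max()-.006]; print(cv2.minEnclosingCircle(t[:,:2].astype(np.float32)))
        m=(P[...,0]>.59)&(P[...,0]<.67)&(P[...,1]>-.03)&(P[...,1]<.05)&(P[...,2]>.015)
        print('tape',(P[m].min(0)+P[m].max(0))/2)
        cv2.imwrite('pics/d9.png',cv2.resize(i['pixels'][120:280,140:300,::-1],None,fx=3.5,fy=3.5))
E
```

```text
top [ 0.6303209  -0.09634766  0.02249453] [ 0.65133827 -0.07694266  0.04444688] 54
((0.6409035325050354, -0.08565709739923477), 0.010769840329885483)
tape [0.62660842 0.0067921  0.01933757]
scene [ 0.6265791  -0.09628251  0.02267801] [ 0.64840513 -0.07552449  0.041928  ] 72
```

View pics/d9.png

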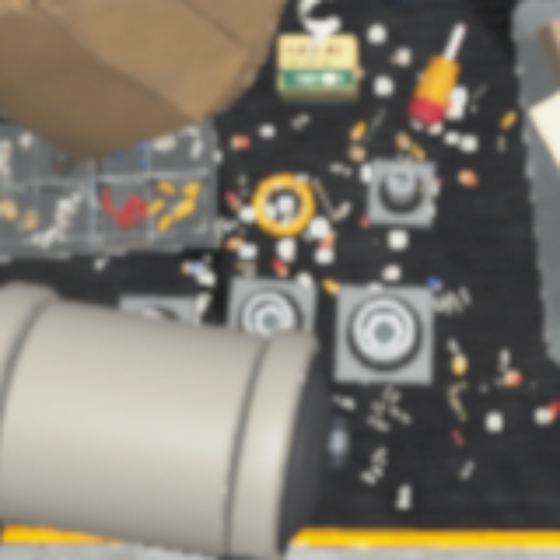

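Socket d, at (400,190) in the crop, is centred in its holder, with its top raised by only the recess floor height. The tape at (285,205) hasn't moved, so I'm handing in.

```bash
python3 -c "
from workcell import manip; print(manip.sign_off())"
```

```text
the job is handed in; nothing more can be done
None
```

All four sockets stand upright, open end up, in the recesses of their own holders (checked by camera before sign-off); I never touched the tape or screw box, and the job is handed in, with no verdict returned.

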